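# Ready the reaming head: register the V-rest and hold the spring centre back at the rider

## Task

Get the reaming head ready for its next spindle: push the loose aluminium V-rest along the bed until it sits fully home, flush against both the rear fence and the end stop, and leave it standing there. Then take the wooden T-handle of the spring centre, draw it out until the black pointer on top of the tailstock stands at the red rider, and keep it there: finish while still holding the handle against its spring, so that a workmate can lay the spindle in. Leave everything else on the bench where it is.

Things in the scene. Friction and masses are not known exactly. Their poses are not given: they have to be found in the camera images.
- rig: Reaming head, fixed to the bench: dark iron bed plate 180 mm (x) by 480 mm (y), 16 mm thick, reaching x -105 to +75 mm, y -230 to +250 mm. Origin on the bench surface under the spindle line, which runs along y 73.5 mm up; +x looks away from the robot. Headstock with steel bayonet socket (mouth at y -105 mm) and handwheel (top 128 mm up) at the -y end, tailstock at the +y end.
- fence (a point): Foot of the rear fence's face, at its mid-length: a steel bar 20 mm high above the bed, 120 mm long along the rig's y, 12 mm thick; the face looks to the rig's -x and lies at rig x = +22 mm. Axes as the rig's.
- end_stop (a point): Foot of the end stop's face, at its middle: a steel bar 20 mm high above the bed, 44 mm long along the rig's x, 12 mm thick; the face looks to the rig's +y and lies at rig y = -73 mm. Axes as the rig's.
- tailstock (a point): Top edge of the tailstock's rear face, at its middle, where it faces the T-handle: rig x = 0, y = 240 mm, 100 mm above the bench. The tailstock is an iron block 50 mm wide and 100 mm long (rig y 140 to 240 mm) on a foot 86 mm wide. Axes as the rig's.
- nest (a point): Where the V-rest's origin lies when it is home against both stops: on top of the bed at rig x = 0, y = -38 mm, 16 mm above the bench; axes as the rig's.
- v_rest: Loose aluminium V-rest standing on the bed, 44 mm (its x) by 70 mm (its y), 56 mm high, about 0.4 kg, with a 20 mm wide, 10 mm deep V groove along y in its top. Origin at the centre of its underside, z up. It starts 20 to 60 mm towards the rig's -x and 18 to 50 mm towards +y from its place, turned by up to 0.4 rad; it slides on the bed.
- spring_centre (a joint): How far the spring centre is drawn out, in m: 0 at rest (its cone point at rig y = 120 mm), growing as the handle is pulled along the rig's +y, end of travel 0.050. A spring of 220 N/m preloaded with 5.5 N pulls it back (about 12 N at 30 mm); it does not stay by itself.
- t_handle (a point): T-handle of the spring centre: a horizontal boxwood bar 16 mm in diameter and 110 mm long, along its x (the rig's x), 73.5 mm above the bench. Origin at the bar's middle, which at rest is 58 mm behind the tailstock's rear face; it moves along the rig's y. A steel draw rod 12 mm in diameter runs from the bar's middle to the tailstock, so take the bar beside the rod, on either arm.
- grip_near (a point): On the axis of the T-handle's bar, in the arm nearer to the robot, 33 mm from the bar's middle.
- grip_far (a point): On the axis of the T-handle's bar, in the arm farther from the robot, 33 mm from the bar's middle.
- pointer (a point): Tip of the black pointer that rides with the spring centre over the white scale on top of the tailstock; 105 mm above the bench; axes as the rig's. It moves as much as the T-handle does. The pointer is 3 mm wide.
- rider: Red rider fixed on the scale on top of the tailstock, the mark to draw to: 8 mm wide along the rig's y, 15 mm long along x. Origin at the middle of its width, axes as the rig's; the pointer stands at it when it is level with the origin in the rig's y. It is set 22 to 40 mm towards +y of the pointer's rest place.
- bore_gauge: Bystander: black ebony bore gauge, 90 mm long along its y, 14 mm in diameter, lying on the bed behind the rear fence. Origin at the middle of its underside.
- mandrel: Bystander: brass mandrel rod, 100 mm long along its y, 12 mm in diameter, lying on the bed on the robot's side of the tailstock. Origin at the middle of its underside.
- spindle: Bystander: steel reaming spindle, 235 mm long along its y, 16 mm in diameter, lying on the bench behind the bed. Origin at the middle of its underside.
- bocal: Bystander: curved nickel-silver bocal, about 120 mm (x) by 175 mm (y), 16 mm high, lying on the bench behind the spindle. Origin at bench height inside the curve.
- reamer_handle: Bystander: turned boxwood reamer handle, 110 mm long along its y, 28 mm in diameter, lying on the bench behind the tailstock end of the bed. Origin at the middle of its underside.
- grease_tin: Bystander: round cork-grease tin, 54 mm in diameter, 22 mm high, on the bench on the robot's side of the bed. Origin at the centre of its underside.
- bench_brush: Bystander: small bench brush, 140 mm long along its x, 22 mm wide, 12 mm high, on the bench behind the headstock. Origin near the middle of its underside.
Mind the look-alikes: they are no part of the job. Of the things like the v_rest, leave any that is turquoise; of the rest the larger one is meant.

How it is judged:
On the way, in this order (a step that is already met when the one before it is completed fails the run):
1. the V-rest stands home against both stops and is let go, while the spring centre is still at rest (x of v_rest in the frame of nest between -0.003 and 0.003 m and y of v_rest in the frame of nest between -0.003 and 0.003 m and z of v_rest in the frame of nest between -0.003 and 0.003 m and angle between the y axis of v_rest and the y axis of nest, either way round below 0.035 rad and angle between v_rest's own z axis and vertical below 0.04 rad and contact force between the fingers and v_rest below 0.3 N and value of joint spring_centre below 0.005 m), for 0.3 s.
2. the pointer is drawn to the red rider and kept there (y of pointer in the frame of rider between -0.004 and 0.004 m and contact force between the fingers and spring_centre above 3 N), for 0.5 s.
At the end, for the whole second after the job is handed in: The V-rest stands still and by itself in its nest, within 3 mm of both stops and turned less than 2 degrees from them; the pointer stands still within 4 mm of the middle of the red rider (within the rider's width); and the robot's fingers still hold the T-handle with at least 3 N (all of step 2 and x of v_rest in the frame of nest between -0.003 and 0.003 m and y of v_rest in the frame of nest between -0.003 and 0.003 m and z of v_rest in the frame of nest between -0.003 and 0.003 m and angle between the y axis of v_rest and the y axis of nest, either way round below 0.035 rad and angle between v_rest's own z axis and vertical below 0.04 rad and velocity of joint spring_centre between -0.01 and 0.01 m/s and contact force between the fingers and v_rest below 0.3 N and linear speed of v_rest below 0.01 m/s); the arm keeps its last pose, push and grip.
It fails at once if one of the loose bystanders (bore gauge, mandrel, spindle, bocal, reamer handle, tin, brush) is moved from its place by more than 12 mm (distance of any of bore_gauge, mandrel, spindle, bocal, reamer_handle, grease_tin, bench_brush from where it was at the start of the episode above 0.012 m).
It also fails if it takes over 72 s, if anything falls off the work surface, if the arm or the gripper's body presses on something with over 40 N, if the wrist force passes 120 N, or if a joint passes its speed limit or range.

## Robot

A 6-joint arm with a two-finger parallel gripper is mounted at the origin on the work surface. World frame = base frame: x ahead of the robot, y to its left, z up, the work surface at z = 0. Lengths are in m, angles in rad, forces in N, time in s.
With the tool pointing down it reaches from about 0.425 to 0.95 m from the base axis. Payload 14.7 kg.
Tool frame: the origin (TCP) lies on the front face of the gripper's body, between the roots of the fingers; the fingertips stand 73 mm ahead of it and the grasp point (between the pads) lies env.tcp_to_grasp ahead of it (env.tcp_to_grasp is the distance from the TCP to the grasp point, in m); y points along the fingers, x is the direction in which the jaws open and shut, and the axes are right-handed (so a half turn about y gives the same grasp; the last joint's range is limited). The gripper opens to 85 mm and grips with 20 to 120 N. Pads are 22 mm wide; open, the fingers measure 114 mm over their backs; the gripper's body (76 mm by 85 mm) begins 54 mm behind the grasp point. The pads swing forward as they close: fully open they stand 13 mm farther back than shut.
Start: joints at [1.257, 0.48, 1.596, -0, 1.065, -0.047], TCP at [0.171, 0.627, 0.304] pointing down, gripper open.
Joint ranges: [-2.75, 2.75], [-0.82, 2.05], [0.23, 2.67], [-1.56, 4.7], [0.09, 2.69], [-2.92, 2.92]. Speed limits (rad/s): [1.89, 1.89, 2.39, 3.01, 3.01, 3.01].

## Interface

Orientations are given as a unit quaternion [w, x, y, z].
In Python, from plant import env gives the robot as it stands.
- The arm moves only by the tool servo_tool, never from a script. Its argument "increments" is one flat list of numbers, 4 for each row, row after row: the shift along the tool's x, y, z in cm, then the turn about the tool's y in rad. In form: [dx, dy, dz, spin, dx, dy, dz, spin, ...]. A call has 1 to 20 rows; each row is the pose to reach, as a shift and turn from the pose commanded when the call began, along the tool's axes at that moment; what a row does not reach only later rows make up. A row lasts 1/8 s, in which the tool goes at most 62.5 mm and 10.7 degrees, less where a joint would pass 70% of its speed; a pose out of reach is approached as far as the arm can. A call with a gripper value outside its range is refused whole. "hand" is the opening, from 0 (shut) to 1 (fully open), set as the call begins (left out, the last holds). The fingers move at their own pace and stop on an object; "squeeze" is the grip in N (left out, the last holds). Time passes only in rows, so rows that repeat a pose let the fingers close. It gives the time, the measured TCP pose, the force and the opening at its end, in the units of the state.
- env.get_state(): the state, without advancing time (a new reading comes with each control period).
- env.camera(name): name is "scene" or "top"; returns a dict with "img" (384x512x3 uint8, red, green, blue), "intrinsics" (3x3 intrinsics, pixels), "extrinsics" (4x4, takes a point from world to camera coordinates). Camera axes: x right, y down, z forward; pixel columns grow to the right and rows downward; lengths in m; the calibration is good to about 2 mm. A picture is of the moment at which its call begins. There is no depth.
- env.close_job(): hands the job in, once; it reports no verdict.
Trained networks look in a picture, given as the dict that the camera call returned (one of the last four; its "shot" number tells which), for a name from the list of things; names that differ only in an ending like _2 or _b are one class to them, and where a whole thing is asked for, a point or a joint stands for the part that bears it (a point fixed in the world has none). Each returns a list of dicts, best first, with "score" (0 to 1); they miss things now and then, are a little off and sometimes report something else, mostly with a low value. They report only what shows in the picture. A call takes as long as a camera call. They do not tell look-alikes from the thing itself.
- env.look_for(picture, label): "uv" ([column, row] in pixels, amid what is visible of it).
- env.mark_of(picture, label): "uv" ([column, row] in pixels: a listed point, or the origin of a listed thing).
The state is a dict: "time_s": time; "joint_pos": joint angles; "qd": joint speeds; "effort": joint torques, N m; "tcp_pos": TCP position; "tool_rot": TCP orientation; "ft_force": force on the tool from outside, world axes, zero at the start; "wrist_torque": the same for the moment, N m; "gripper_width": opening from 0.0 (shut) to 1.0 (fully open).
Only numpy, scipy, OpenCV 4.12 (cv2) and the standard library are available. Lean on these libraries where they do the work, as an engineer would, in place of code of your own. Each camera call takes 0.05 s, during which the arm holds its last target.

## Working session

There is one attempt and no reset: what is moved stays moved. The work goes in short steps, Python scripts to look and compute and a tool call to move; the robot and the scene stay as the last step left them, time stands still between calls to the robot, and variables do not carry over. Pictures are saved under pics/ and viewed, and the job is handed in when it is done.

Besides the shell and the picture viewer there is one more tool, called after "Emit:" as name(argument=value, ...), one argument or row to a line, values as JSON. servo_tool: Moves the arm, as the interface text tells. Its arguments: {"type":"object","properties":{"increments":{"type":"array","items":{"type":"number"}},"hand":{"type":"number"},"squeeze":{"type":"number"}},"required":["increments"]}

```bash
mkdir -p pics; ls; python3 - <<'E'
from plant import env
import cv2,pickle
s=env.get_state();print(s, env.tcp_to_grasp)
for n in("scene","top"):
    c=env.camera(n);cv2.imwrite(f"pics/{n}0.png",cv2.resize(c["img"][:,:,::-1],None,fx=1.5,fy=1.5,interpolation=cv2.INTER_CUBIC))
    print(n,c["intrinsics"],c["extrinsics"])
    pickle.dump(c,open(f"{n}0.pkl","wb"))
    for l in("rig","fence","end_stop","tailstock","nest","v_rest","t_handle","grip_near","grip_far","pointer","rider","mandrel","bore_gauge","grease_tin","reamer_handle"):
        print(l,[([round(float(v)) for v in d["uv"]],round(d["score"],2)) for d in env.mark_of(c,l)][:4])
E
```

```text
pics
{'time_s': 0.0, 'joint_pos': array([ 1.25738551e+00,  4.80800217e-01,  1.59687026e+00, -9.12452776e-06,
        1.06512356e+00, -4.66178921e-02]), 'qd': array([ 0.00060428, -0.00277016, -0.00162865, -0.00019622, -0.00191292,
        0.00020677]), 'effort': array([ 2.61390240e-03, -9.50640035e+01, -4.30192995e+01,  4.96708526e-04,
        1.21906566e-02, -3.91439286e-06]), 'tcp_pos': array([0.1712567 , 0.62669084, 0.30329421]), 'tool_rot': array([-0.56181345,  0.56230152,  0.42871085, -0.42940617]), 'ft_force': array([-0.77161564,  0.5524962 ,  0.13097293]), 'wrist_torque': array([ 0.00374293,  0.00275537, -0.02183746]), 'gripper_width': 0.9980912949726227} 0.0539
scene [[372.34608876   0.         256.67623505]
 [  0.         372.34608876 194.55039108]
 [  0.           0.           1.        ]] [[ 0.09045857  0.9958585   0.00911516 -0.03469945]
 [ 0.64462745 -0.05157303 -0.76275532 -0.28980789]
 [-0.75912627  0.07487364 -0.64662295  1.32634909]
 [ 0.          0.          0.          1.        ]]
rig [([246, 223], 0.9), ([288, 298], 0.67), ([245, 261], 0.4)]
fence [([240, 227], 0.
[... 855 characters left out ...]
79351198e-01  9.31802680e-01]
 [ 0.00000000e+00  0.00000000e+00  0.00000000e+00  1.00000000e+00]]
rig [([273, 211], 0.67)]
fence [([287, 200], 0.82)]
end_stop [([310, 208], 0.92)]
tailstock [([152, 225], 0.58)]
nest [([292, 207], 0.79), ([124, 232], 0.22)]
v_rest [([246, 310], 0.69), ([122, 215], 0.65), ([276, 223], 0.64), ([295, 296], 0.6)]
t_handle [([125, 232], 0.68)]
grip_near [([126, 247], 0.72), ([197, 261], 0.58)]
grip_far [([123, 215], 0.84)]
pointer [([197, 212], 0.82)]
rider []
mandrel [([184, 220], 0.75), ([195, 262], 0.59), ([128, 227], 0.19)]
bore_gauge [([269, 186], 0.71), ([154, 225], 0.38)]
grease_tin [([354, 263], 0.57)]
reamer_handle [([142, 180], 0.84), ([286, 199], 0.36)]
```

View pics/scene0.png

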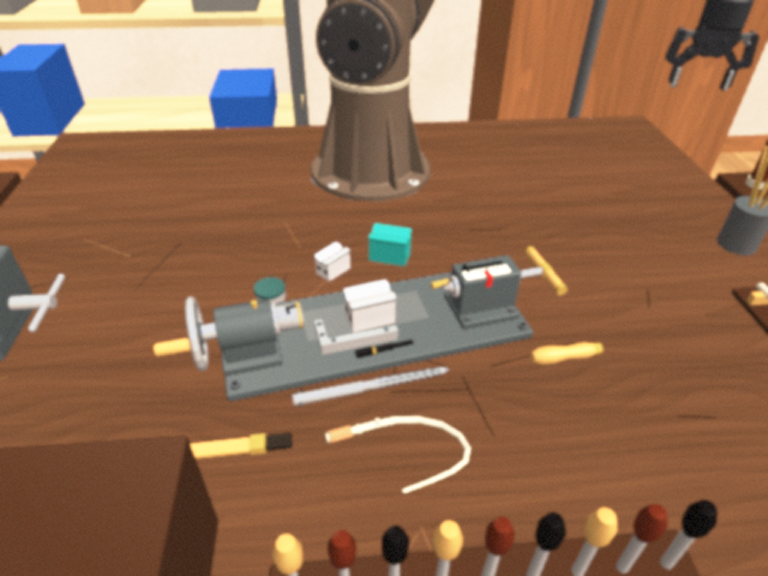

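View pics/top0.png

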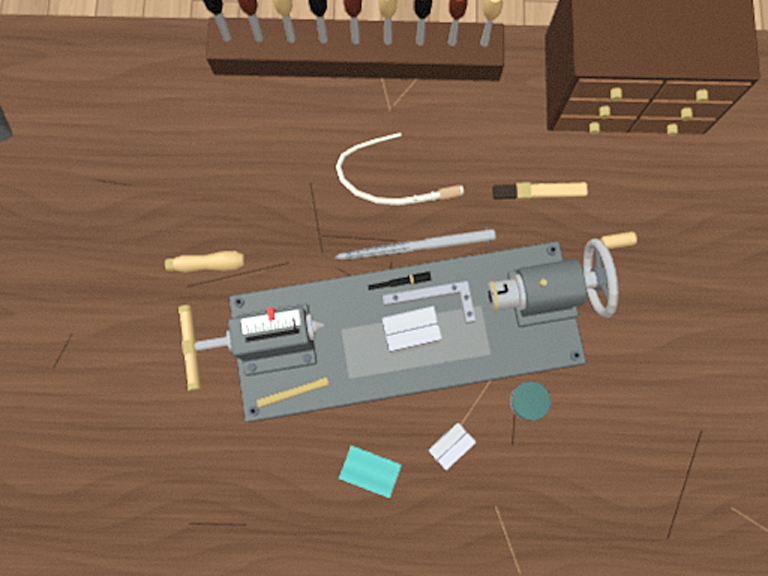

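Candidates for the V-rest in the top raw image are: white on the bed at (276,220), turquoise on the bench at (246,314) and small white on the bench at (301,297). The one on the bed fits: it is not turquoise, is the larger of the remaining two, and stands on the bed. I'll confirm it in an enlarged crop.

```bash
python3 - <<'E'
import pickle,cv2
c=pickle.load(open("top0.pkl","rb"))["img"][:,:,::-1]
def crop(u0,u1,v0,v1,f,n):
    im=cv2.resize(c[v0:v1,u0:u1],None,fx=f,fy=f,interpolation=cv2.INTER_CUBIC)
    for u in range((u0+9)//10*10,u1,10):
        cv2.putText(im,str(u),(int((u-u0+.5)*f),10),0,.35,(0,255,255),1);cv2.line(im,(int((u-u0+.5)*f),12),(int((u-u0+.5)*f),20),(0,255,255),1)
    for v in range((v0+9)//10*10,v1,10):
        cv2.putText(im,str(v),(0,int((v-v0+.5)*f)),0,.35,(0,255,255),1);cv2.line(im,(25,int((v-v0+.5)*f)),(32,int((v-v0+.5)*f)),(0,255,255),1)
    cv2.imwrite(n,im);print(im.shape)
crop(220,340,175,245,6.6,"pics/ctop1.png")
crop(110,230,185,285,6,"pics/ctop2.png")
crop(220,350,230,335,5.7,"pics/ctop3.png")
E
```

```text
(462, 792, 3)
(600, 720, 3)
(598, 741, 3)
```

View pics/ctop1.png

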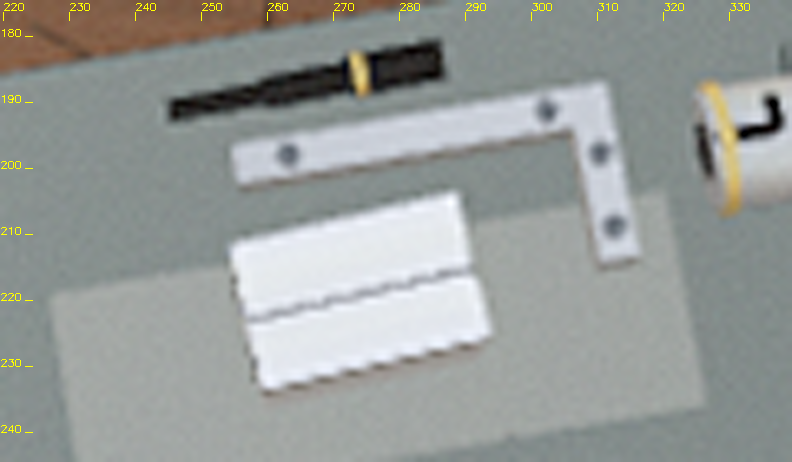

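View pics/ctop2.png

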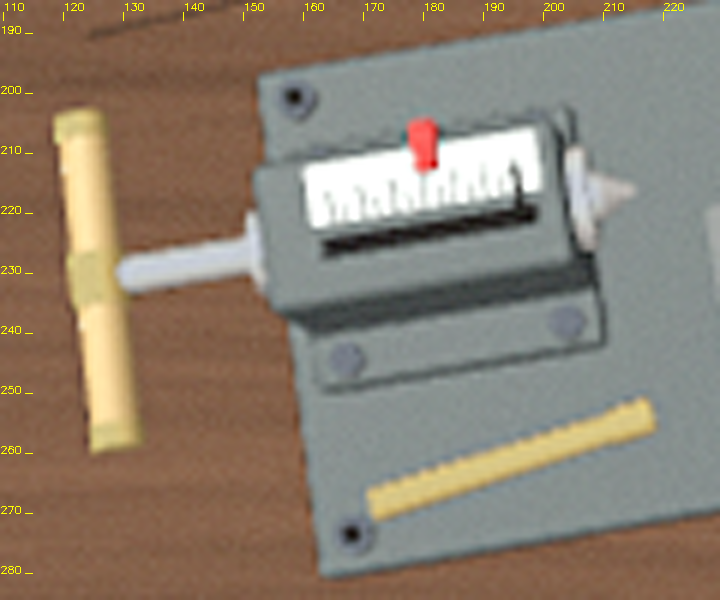

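View pics/ctop3.png

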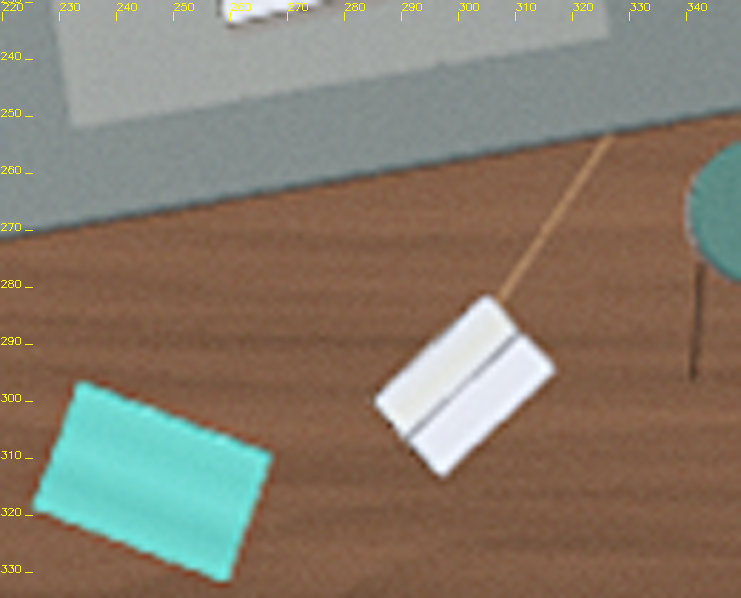

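```bash
cat > h.py <<'E'
import numpy as np, pickle
from scipy.optimize import least_squares
from scipy.spatial.transform import Rotation as R
def proj(c,P):
    P=np.atleast_2d(P);E=c["extrinsics"];q=P@E[:3,:3].T+E[:3,3];q=q@c["intrinsics"].T
    return q[:,:2]/q[:,2:]
def unproj(c,uv,z):
    E=c["extrinsics"];d=np.linalg.inv(c["intrinsics"])@[uv[0],uv[1],1];Rt=E[:3,:3].T
    o=-Rt@E[:3,3];d=Rt@d;return o+d*(z-o[2])/d[2]
def rig2w(p,P):
    P=np.atleast_2d(np.array(P,float));c,s=np.cos(p[2]),np.sin(p[2])
    return np.c_[p[0]+c*P[:,0]-s*P[:,1],p[1]+s*P[:,0]+c*P[:,1],P[:,2]]
def w2rig(p,P):
    P=np.atleast_2d(P);c,s=np.cos(p[2]),np.sin(p[2]);x=P[:,0]-p[0];y=P[:,1]-p[1]
    return np.c_[c*x+s*y,-s*x+c*y,P[:,2]]
E
python3 - <<'E'
from h import *
c=pickle.load(open("top0.pkl","rb"));s=pickle.load(open("scene0.pkl","rb"))
obs=[((-.105,.25,.016),(163.2,280.8)),((.075,.25,.016),(152.8,196.8)),((.075,-.23,.016),(371,161.7)),((-.105,-.23,.016),(389.7,241.7)),
((.022,-.073,.036),(306.3,194.2)),((.022,.047,.036),(255.6,202.8)),((-.022,-.073,.036),(310.6,215.1))]
P=np.array([o[0] for o in obs]);U=np.array([o[1] for o in obs])
f=lambda p:(proj(c,rig2w(p,P))-U).ravel()
r=least_squares(f,[.5,0,-.1],loss='soft_l1');p=r.x;print(p,f(p).reshape(-1,2).round(1))
np.save("rig.npy",p)
V=np.array([[254.3,211.3],[288.9,203.6],[293.9,225.6],[259.7,233.9]])
L=np.array([[.022,.035,.072],[.022,-.035,.072],[-.022,-.035,.072],[-.022,.035,.072]])
g=lambda q:(proj(c,rig2w(q,L))-V).ravel()
q=least_squares(g,p).x;print("vrest",q,g(q).reshape(-1,2).round(1),"in rig",w2rig(p,[[q[0],q[1],0]]),q[2]-p[2])
for n,uv,z in(("pointer",(195.8,212),.105),("riderC",(180,209),.105),("handL",(122,204),.0735),("handR",(128,259),.0735)):
    w=unproj(c,uv,z);print(n,w.round(4),w2rig(p,w).round(4))
print("mandrel",[w2rig(p,unproj(c,u,.022)).round(3) for u in((172,269),(218,253))])
print(proj(s,rig2w(p,P)).round(0).tolist())
print("nest",rig2w(p,[0,-.038,.016]),"handle",rig2w(p,[[0,.298,.0735],[-.033,.298,.0735],[.033,.298,.0735]]))
E
```

```text
[ 0.55539151 -0.03993078  0.18853435] [[-0.5  0.4]
 [-0.8 -0.2]
 [ 1.6 -1.1]
 [ 1.2  0.8]
 [ 0.4 -0.2]
 [-5.5  0.6]
 [ 0.1 -0.6]]
vrest [ 0.53142259 -0.03934991  0.24999876] [[ 0.3  0.6]
 [-0.2  0.5]
 [ 0.  -0.3]
 [-0.1 -0.7]] in rig [[-0.02343532  0.00506282  0.        ]] 0.06146440714857615
pointer [0.5355 0.113  0.105 ] [[0.0091 0.1539 0.105 ]]
riderC [0.5407 0.1437 0.105 ] [[0.02   0.1831 0.105 ]]
handL [0.5539 0.2654 0.0735] [[0.0558 0.3002 0.0735]]
handR [0.4449 0.2451 0.0735] [[-0.0551  0.3007  0.0735]]
mandrel [array([[-0.084,  0.227,  0.022]]), array([[-0.067,  0.129,  0.022]])]
[[325.0, 176.0], [356.0, 220.0], [150.0, 263.0], [146.0, 208.0], [218.0, 225.0], [268.0, 215.0], [214.0, 212.0]]
nest [[ 0.56251345 -0.07725742  0.016     ]] handle [[0.49954052 0.25278866 0.0735    ]
 [0.46712528 0.24660382 0.0735    ]
 [0.53195576 0.2589735  0.0735    ]]
```

The crop confirms it: the block on the bed at (274,219) is the larger white V-rest, about 70x44 mm. The small white one at (301,297) is only about 35 mm long, and the turquoise one is ruled out.

```bash
sed -i '$a\
def tool(s):\
    q=np.array(s["tool_rot"]);return R.from_quat([q[1],q[2],q[3],q[0]]).as_matrix()\
def go(s,target_tcp,jawang):\
    M=tool(s);d=M.T@(np.array(target_tcp)-s["tcp_pos"])*100\
    a=np.arctan2(M[1,0],M[0,0]);e=(jawang-a+np.pi/2)%np.pi-np.pi/2\
    # turn about tool y (down): positive turn about down reduces world yaw\
    print("axes x,y,z cols",M.round(3).tolist(),"jaw yaw",round(a,3)); print("d cm",d.round(2),"spin",round(float(e*np.sign(M[2,1])),3))' h.py
python3 - <<'E'
from h import *
from plant import env
c=pickle.load(open("top0.pkl","rb"))
obs=[((-.105,.25,.016),(163.2,280.8)),((.075,.25,.016),(152.8,196.8)),((.075,-.23,.016),(371,161.7)),((-.105,-.23,.016),(389.7,241.7)),
((.022,-.073,.036),(306.3,194.2)),((.022,.035,.036),(255.6,202.8)),((-.022,-.073,.036),(310.6,215.1))]
P=np.array([o[0] for o in obs]);U=np.array([o[1] for o in obs])
f=lambda p:(proj(c,rig2w(p,P))-U).ravel()
r=least_squares(f,[.5,0,-.1],loss='soft_l1',f_scale=.5);p=r.x;print(p,f(p).reshape(-1,2).round(1));np.save("rig.npy",p)
s=env.get_state()
print(w2rig(p,[.5314,-.0393,0]))
go(s,[.5314,-.0393,.25],.25)
E
```

```text
[ 0.55497403 -0.03944648  0.188694  ] [[-0.7  0.6]
 [-1.  -0. ]
 [ 1.4 -0.9]
 [ 0.9  0.9]
 [ 0.2  0. ]
 [-0.1 -0.2]
 [-0.2 -0.4]]
[[-0.02312812  0.00456581  0.        ]]
axes x,y,z cols [[0.264, -0.0, -0.965], [0.965, -0.0, 0.264], [-0.0, -1.0, -0.0]] jaw yaw 1.304
d cm [-54.78   5.39 -52.3 ] spin 1.054
```

Emit:
servo_tool(
  increments=[-54.8, 5.4, -52.3, 1.05, -54.8, 5.4, -52.3, 1.05, -54.8, 5.4, -52.3, 1.05, -54.8, 5.4, -52.3, 1.05, -54.8, 5.4, -52.3, 1.05, -54.8, 5.4, -52.3, 1.05, -54.8, 5.4, -52.3, 1.05, -54.8, 5.4, -52.3, 1.05, -54.8, 5.4, -52.3, 1.05, -54.8, 5.4, -52.3, 1.05, -54.8, 5.4, -52.3, 1.05, -54.8, 5.4, -52.3, 1.05, -54.8, 5.4, -52.3, 1.05, -54.8, 5.4, -52.3, 1.05, -54.8, 5.4, -52.3, 1.05, -54.8, 5.4, -52.3, 1.05, -54.8, 5.4, -52.3, 1.05, -54.8, 5.4, -52.3, 1.05],
  hand=1,
  squeeze=20,
)

```text
time_s: 3.85
tcp_pos: [0.5313, -0.0391, 0.25]
tool_rot: [-0.701, 0.701, 0.09, -0.09]
ft_force: [-0.1, 0.0, 0.2]
gripper_width: 1.0
```

```bash
python3 - <<'E'
from h import *
from plant import env
s=env.get_state();print(s["time_s"],s["tcp_pos"],s["joint_pos"].round(2),s["ft_force"])
go(s,[.5314,-.0393,.118],.25)
E
```

```text
3.85 [ 0.53129118 -0.03907001  0.24999915] [-0.13  0.38  1.92 -0.    0.84 -0.38] [-0.07120815  0.0491183   0.20750917]
axes x,y,z cols [[0.968, 0.0, -0.252], [0.252, -0.0, 0.968], [0.0, -1.0, -0.0]] jaw yaw 0.255
d cm [ 0.   13.2  -0.02] spin 0.005
```

Emit:
servo_tool(
  increments=[0, 5, 0, 0, 0, 10, 0, 0, 0, 13.4, 0, 0, 0, 13.4, 0, 0, 0, 13.4, 0, 0],
)

```text
time_s: 4.47
tcp_pos: [0.532, -0.0395, 0.117]
tool_rot: [-0.701, 0.701, 0.09, -0.089]
ft_force: [0.4, -0.7, 0.1]
gripper_width: 1.003
```

Emit:
servo_tool(
  increments=[0, 0, 0, 0, 0, 0, 0, 0, 0, 0, 0, 0, 0, 0, 0, 0, 0, 0, 0, 0, 0, 0, 0, 0, 0, 0, 0, 0],
  hand=0,
  squeeze=20,
)

```text
time_s: 5.35
tcp_pos: [0.532, -0.0395, 0.1169]
tool_rot: [-0.701, 0.702, 0.09, -0.089]
ft_force: [-0.6, 0.4, 11.7]
gripper_width: 0.511
```

```bash
python3 - <<'E'
from h import *
from plant import env
import cv2
s=env.get_state();print(s["time_s"],s["tcp_pos"],s["ft_force"],s["gripper_width"])
p=np.load("rig.npy")
print("tcp in rig",w2rig(p,s["tcp_pos"]))
c=env.camera("scene");cv2.imwrite("pics/s1.png",cv2.resize(c["img"][130:260,120:400,::-1],None,fx=2.8,fy=2.8,interpolation=cv2.INTER_CUBIC))
n=rig2w(p,[0,-.038,0])[0];v=rig2w(p,[-.0231,-.038,0])[0]
go(s,[v[0],v[1],s["tcp_pos"][2]],p[2])
go(s,[n[0],n[1],s["tcp_pos"][2]],p[2])
E
```

```text
5.35 [ 0.5319839  -0.03954563  0.11689876] [-0.64622621  0.41631908 11.68370571] 0.511409919045422
tcp in rig [[-0.02260066  0.00421501  0.11689876]]
axes x,y,z cols [[0.968, 0.002, -0.251], [0.251, -0.0, 0.968], [0.002, -1.0, -0.001]] jaw yaw 0.254
d cm [-0.33  0.   -4.21] spin 0.065
axes x,y,z cols [[0.968, 0.002, -0.251], [0.251, -0.0, 0.968], [0.002, -1.0, -0.001]] jaw yaw 0.254
d cm [ 1.98  0.01 -4.36] spin 0.065
```

View pics/s1.png

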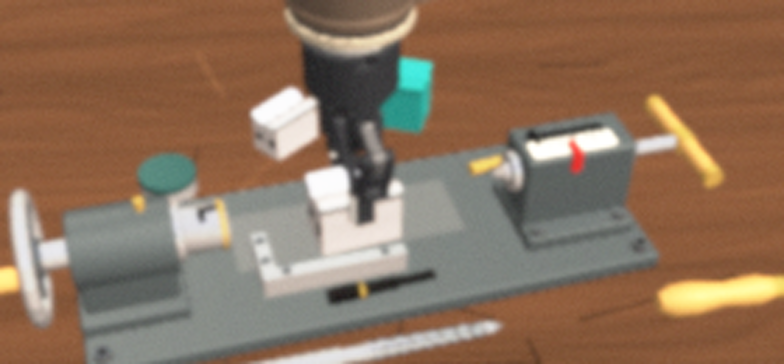

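Emit:
servo_tool(
  increments=[-0.05, -0.05, -0.6, 0.02, -0.1, -0.05, -1.2, 0.04, -0.15, -0.05, -1.8, 0.065, -0.19, -0.05, -2.4, 0.065, -0.24, -0.05, -3.0, 0.065, -0.28, -0.05, -3.5, 0.065, -0.3, -0.05, -3.8, 0.065, -0.32, -0.05, -4.0, 0.065, -0.33, -0.05, -4.15, 0.065, -0.34, -0.05, -4.3, 0.065, -0.34, -0.05, -4.3, 0.065],
)

```text
time_s: 6.78
tcp_pos: [0.5388, -0.0818, 0.1169]
tool_rot: [0.704, -0.704, -0.066, 0.066]
ft_force: [-1.6, 8.2, 10.4]
gripper_width: 0.51
```

```bash
python3 - <<'E'
from h import *
from plant import env
import cv2
s=env.get_state();print(s["time_s"],s["tcp_pos"],s["ft_force"],s["gripper_width"])
p=np.load("rig.npy")
print("tcp in rig",w2rig(p,s["tcp_pos"]), "F rig", w2rig([0,0,p[2]],s["ft_force"]))
n=rig2w(p,[0,-.038,0])[0]
go(s,[n[0],n[1],s["tcp_pos"][2]],p[2])
E
```

```text
6.775 [ 0.5388421  -0.08180772  0.11690949] [-1.64629776  8.19445328 10.4090503 ] 0.5103884648861786
tcp in rig [[-0.02379156 -0.03858337  0.11690949]] F rig [[-0.07999131  8.35780846 10.4090503 ]]
axes x,y,z cols [[0.982, 0.0, -0.187], [0.187, 0.0, 0.982], [0.0, -1.0, 0.0]] jaw yaw 0.188
d cm [2.38 0.   0.06] spin -0.0
```

Emit:
servo_tool(
  increments=[0, 0, -0.1, 0, 0, 0, -0.2, 0, 0, 0, -0.2, 0],
)

```text
time_s: 7.15
tcp_pos: [0.5389, -0.0828, 0.117]
tool_rot: [0.704, -0.703, -0.066, 0.067]
ft_force: [-2.1, 21.1, 15.3]
gripper_width: 0.507
```

```bash
python3 - <<'E'
from h import *
from plant import env
s=env.get_state();p=np.load("rig.npy")
print("tcp in rig",w2rig(p,s["tcp_pos"]), "F rig", w2rig([0,0,p[2]],s["ft_force"]))
E
```

```text
tcp in rig [[-0.02388505 -0.0396084   0.11701091]] F rig [[ 1.88572198 21.13704162 15.33901451]]
```

Emit:
servo_tool(
  increments=[0.5, 0, 0.05, 0, 1.0, 0, 0.05, 0, 1.5, 0, 0.05, 0, 1.9, 0, 0.05, 0, 2.1, 0, 0.05, 0, 2.25, 0, 0.05, 0, 2.4, 0, 0.05, 0, 2.5, 0, 0.05, 0, 2.5, 0, 0.05, 0],
)

```text
time_s: 8.28
tcp_pos: [0.5584, -0.0787, 0.1169]
tool_rot: [0.705, -0.703, -0.063, 0.07]
ft_force: [-34.2, -3.6, 43.1]
gripper_width: 0.509
```

```bash
python3 - <<'E'
from h import *
from plant import env
s=env.get_state();p=np.load("rig.npy")
print("tcp in rig",w2rig(p,s["tcp_pos"]), "F rig", w2rig([0,0,p[2]],s["ft_force"]),s["gripper_width"])
E
```

```text
tcp in rig [[-0.00398245 -0.03924012  0.11689264]] F rig [[-34.25761522   2.86082426  43.13358168]] 0.5088104712741922
```

```bash
python3 - <<'E'
from plant import env
import cv2
c=env.camera("scene");cv2.imwrite("pics/s2.png",cv2.resize(c["img"][160:240,190:290,::-1],None,fx=7,fy=7,interpolation=cv2.INTER_CUBIC))
c=env.camera("top");cv2.imwrite("pics/t2.png",cv2.resize(c["img"][160:260,220:340,::-1],None,fx=6,fy=6,interpolation=cv2.INTER_CUBIC))
E
```

```text
(no output)
```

View pics/s2.png

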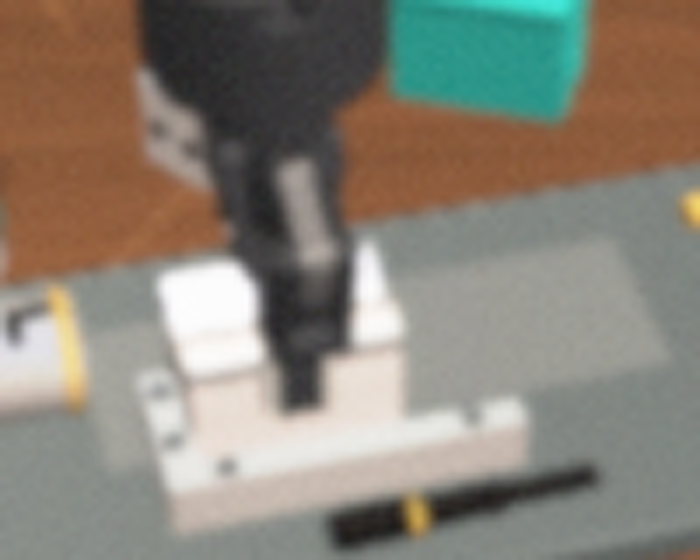

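View pics/t2.png

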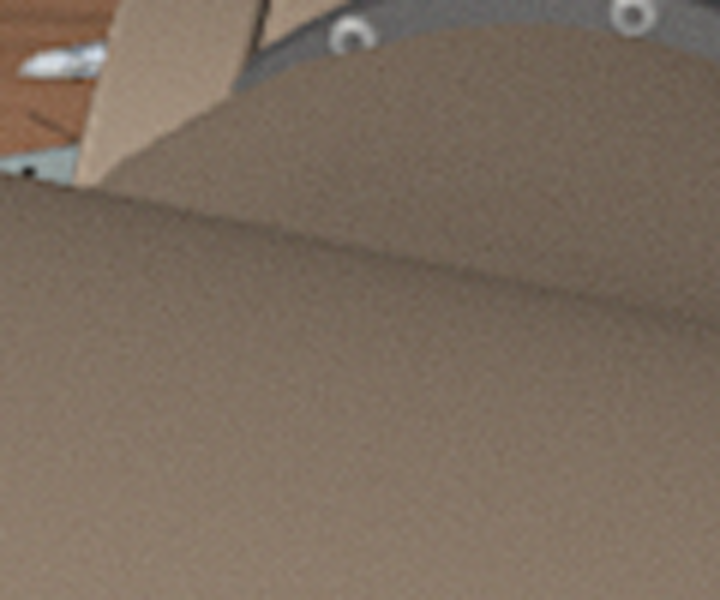

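```bash
python3 - <<'E'
from h import *
c=pickle.load(open("scene0.pkl","rb"));p=np.load("rig.npy")
B=np.array([[.022,-.035,.072],[.022,.035,.072],[-.022,-.035,.072],[-.022,.035,.072]])
V=np.array([(215.9,213.1),(247.1,207.4),(212.1,198.8),(243.1,194.5)])
for x in(0,-.004,-.008):print(x,proj(c,rig2w(p,B+[x,-.038,0])).round(1).tolist())
# rough view fit
def g(q):
    Rm=R.from_euler('zy',[q[2],q[3]]).as_matrix();L=B.copy()-[.0,0,.016]
    return (proj(c,rig2w(p,L@Rm.T+[q[0],q[1],.016]))-V).ravel()
q=least_squares(lambda q:np.r_[g(q),0],[0,-.038,0,0]).x;print(q,g(q).round(1))
print("fence top",proj(c,rig2w(p,[[.022,-.073,.036],[.022,.035,.036],[.034,-.085,.036],[.034,.035,.036]])).round(1).tolist())
for z in(.036,.040,.044,.05):print(z,proj(c,rig2w(p,[[.022,-.0392,z],[.03,-.0392,z]])).round(1).tolist())
# check initial scene: fence corner pixels
import cv2
cv2.imwrite("pics/s0c.png",cv2.resize(c["img"][160:240,190:290,::-1],None,fx=7,fy=7,interpolation=cv2.INTER_CUBIC))
E
```

```text
0 [[217.2, 213.2], [247.8, 207.6], [213.5, 200.6], [243.0, 195.3]]
-0.004 [[216.9, 212.0], [247.4, 206.4], [213.1, 199.5], [242.5, 194.3]]
-0.008 [[216.5, 210.9], [246.9, 205.3], [212.8, 198.4], [242.1, 193.2]]
[-0.00764286 -0.03924287 -0.02733742  0.08215769] [ 0.2 -0.3 -0.3  0.4  0.7  0.2 -0.6 -0.1]
fence top [[218.2, 224.8], [263.6, 216.0], [214.0, 229.4], [265.1, 219.5]]
0.036 [[232.7, 222.0], [233.5, 224.4]]
0.04 [[232.6, 220.7], [233.4, 223.1]]
0.044 [[232.6, 219.5], [233.4, 221.9]]
0.05 [[232.5, 217.6], [233.3, 220.0]]
```

View pics/s0c.png

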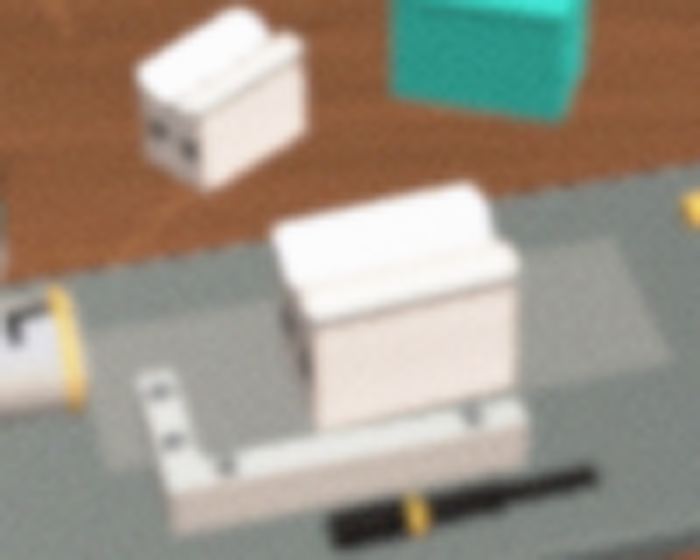

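The block seems to have tipped about 0.08 rad on its leading edge, because the push was too high. I'll unload, release, and look before pushing low.

Emit:
servo_tool(
  increments=[-0.25, 0, 0, 0, -0.5, 0, 0, 0, -0.5, 0, 0, 0],
)

```text
time_s: 8.75
tcp_pos: [0.5575, -0.079, 0.1168]
tool_rot: [0.704, -0.703, -0.066, 0.067]
ft_force: [-8.3, 13.0, 16.7]
gripper_width: 0.511
```

Emit:
servo_tool(
  increments=[0, 0, 0, 0, 0, 0, 0, 0, 0, 0, 0, 0, 0, 0, 0, 0, 0, -3, 0, 0, 0, -6, 0, 0, 0, -6, 0, 0],
  hand=0.9,
)

```text
time_s: 9.62
tcp_pos: [0.56, -0.0799, 0.1784]
tool_rot: [-0.704, 0.704, 0.068, -0.065]
ft_force: [0.3, 0.3, 0.4]
gripper_width: 0.899
```

```bash
python3 - <<'E'
from h import *
from plant import env
s=env.get_state();p=np.load("rig.npy")
print("tcp in rig",w2rig(p,s["tcp_pos"]), "F rig", w2rig([0,0,p[2]],s["ft_force"]),s["gripper_width"],s["joint_pos"].round(2))
t=rig2w(p,[-.085,-.034,.18])[0]
go(s,t,p[2]+np.pi/2)
E
```

```text
tcp in rig [[-0.00268661 -0.04070385  0.17837187]] F rig [[0.35884644 0.26851837 0.43754715]] 0.8993118839159185 [-0.2   0.52  1.91 -0.    0.71 -0.38]
axes x,y,z cols [[0.982, 0.004, -0.188], [0.188, -0.001, 0.982], [0.003, -1.0, -0.001]] jaw yaw 0.189
d cm [-8.23 -0.19  0.67] spin -1.571
```

Emit:
servo_tool(
  increments=[-4, 0, 0.3, -0.18, -8.2, 0, 0.7, -0.36, -8.2, 0, 0.7, -0.54, -8.2, 0, 0.7, -0.72, -8.2, 0, 0.7, -0.9, -8.2, 0, 0.7, -1.08, -8.2, 0, 0.7, -1.26, -8.2, 0, 0.7, -1.44, -8.2, 0, 0.7, -1.57, -8.2, 0, 0.7, -1.57, -8.2, 0, 0.7, -1.57],
  hand=0.3,
)

```text
time_s: 11.0
tcp_pos: [0.4768, -0.0882, 0.1761]
tool_rot: [0.452, -0.452, -0.544, 0.544]
ft_force: [-0.2, -0.2, -0.3]
gripper_width: 0.302
```

```bash
python3 - <<'E'
from h import *
from plant import env
import cv2
s=env.get_state();p=np.load("rig.npy")
print("tcp in rig",w2rig(p,s["tcp_pos"]), "F rig", w2rig([0,0,p[2]],s["ft_force"]),s["gripper_width"],s["joint_pos"].round(2))
t=rig2w(p,[-.085,-.034,.105])[0]
go(s,t,p[2]+np.pi/2)
c=env.camera("scene");cv2.imwrite("pics/s3.png",cv2.resize(c["img"][160:240,190:290,::-1],None,fx=7,fy=7,interpolation=cv2.INTER_CUBIC))
c=env.camera("top");cv2.imwrite("pics/t3.png",cv2.resize(c["img"][160:260,220:340,::-1],None,fx=6,fy=6,interpolation=cv2.INTER_CUBIC))
E
```

```text
tcp in rig [[-0.08595072 -0.03321652  0.17608265]] F rig [[-0.26321021 -0.17316445 -0.33369557]] 0.30204751250298184 [-0.25  0.44  2.09 -0.    0.61 -2.  ]
axes x,y,z cols [[-0.184, -0.0, -0.983], [0.983, 0.0, -0.184], [0.0, -1.0, 0.0]] jaw yaw 1.756
d cm [-0.08  7.11 -0.1 ] spin -0.004
```

View pics/s3.png

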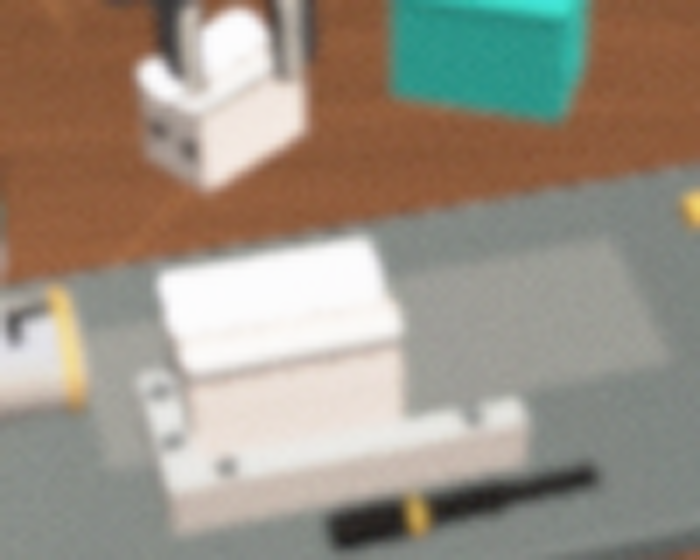

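View pics/t3.png

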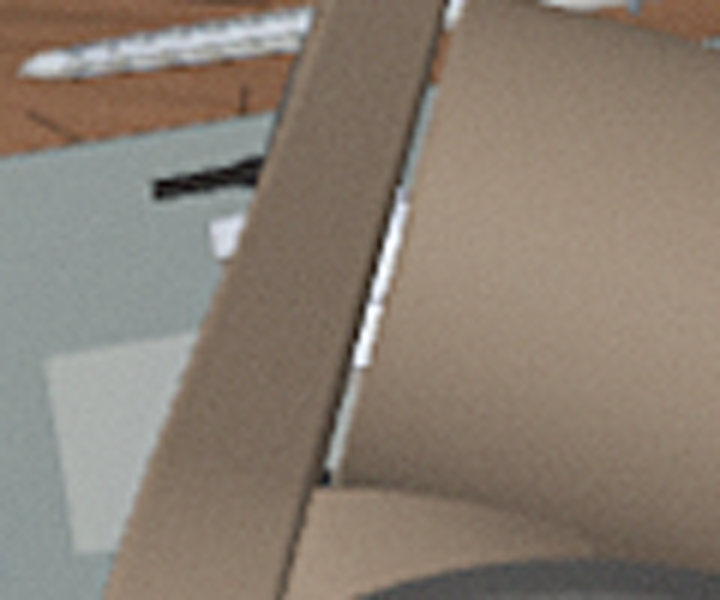

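Emit:
servo_tool(
  increments=[0, 4, 0, 0, 0, 7.6, 0, 0, 0, 7.6, 0, 0, 0, 7.6, -1.5, 0, 0, 7.6, -3, 0, 0, 7.6, -4, 0, 0, 7.6, -4.6, 0, 0, 7.6, -4.9, 0, 0, 7.6, -5.1, 0, 0, 7.6, -5.1, 0],
)

```text
time_s: 12.35
tcp_pos: [0.5262, -0.0786, 0.1003]
tool_rot: [0.451, -0.45, -0.544, 0.545]
ft_force: [-4.4, -0.4, 2.8]
gripper_width: 0.299
```

```bash
cat > st.py <<'E'
from h import *
from plant import env
s=env.get_state();p=np.load("rig.npy")
print("t",s["time_s"],"tcp in rig",w2rig(p,s["tcp_pos"]).round(4), "F rig", w2rig([0,0,p[2]],s["ft_force"]).round(1),s["gripper_width"].round(3))
E
python3 st.py
```

```text
Traceback (most recent call last):
  File "st.py", line 4, in <module>
    print("t",s["time_s"],"tcp in rig",w2rig(p,s["tcp_pos"]).round(4), "F rig", w2rig([0,0,p[2]],s["ft_force"]).round(1),s["gripper_width"].round(3))
                                                                                                                         ^^^^^^^^^^^^^^^^^^^^^^^^
AttributeError: 'float' object has no attribute 'round'
```

Emit:
servo_tool(
  increments=[0, 0, -0.2, 0, 0, 0, -0.4, 0, 0, 0, -0.5, 0, 0, 0, -0.5, 0],
)

```text
time_s: 12.85
tcp_pos: [0.5305, -0.0777, 0.1002]
tool_rot: [0.452, -0.45, -0.544, 0.545]
ft_force: [-8.5, -2.1, 6.1]
gripper_width: 0.294
```

```bash
sed -i 's/s\["gripper_width"\].round(3)/s["gripper_width"]/' st.py; python3 st.py
```

```text
t 12.85 tcp in rig [[-0.0312 -0.033   0.1002]] F rig [[-8.8 -0.4  6.1]] 0.2943009347373593
```

Emit:
servo_tool(
  increments=[0, 0, -0.2, 0, 0, 0, -0.4, 0, 0, 0, -0.4, 0],
)

```text
time_s: 13.22
tcp_pos: [0.531, -0.0768, 0.0996]
tool_rot: [0.454, -0.448, -0.543, 0.547]
ft_force: [-25.5, -7.1, 13.0]
gripper_width: 0.301
```

```bash
python3 st.py; python3 - <<'E'
from plant import env
import cv2
c=env.camera("scene");cv2.imwrite("pics/s4.png",cv2.resize(c["img"][160:240,190:290,::-1],None,fx=7,fy=7,interpolation=cv2.INTER_CUBIC))
E
```

```text
t 13.225 tcp in rig [[-0.0305 -0.0322  0.0996]] F rig [[-26.4  -2.1  13. ]] 0.3010324632948803
```

View pics/s4.png

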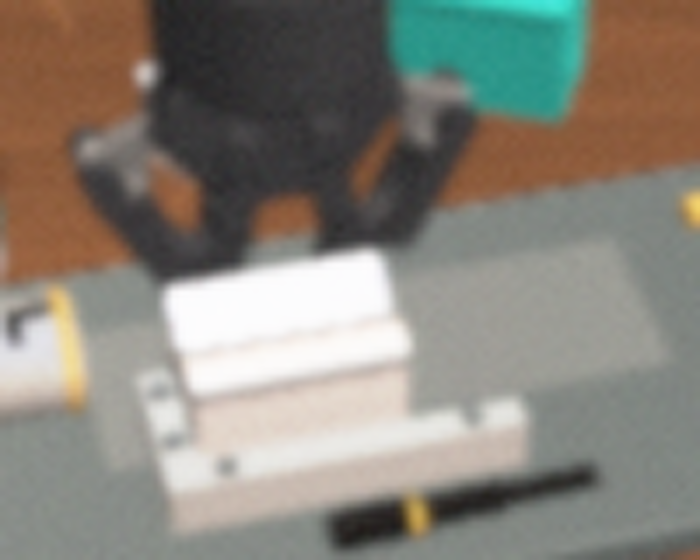

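Emit:
servo_tool(
  increments=[0, 0, 1.0, 0, 0, 0, 2.5, 0, 0, -4, 2.5, 0, 0, -8, 2.5, 0, 3, -8, 0, 0, 7, -8, -2.4, 0, 7, -8, -2.4, 0, 7, -8, -2.4, 0],
  hand=0,
)

```text
time_s: 14.28
tcp_pos: [0.5459, -0.0039, 0.1803]
tool_rot: [0.451, -0.451, -0.545, 0.545]
ft_force: [1.2, -0.8, 0.3]
gripper_width: 0.002
```

```bash
python3 st.py; python3 - <<'E'
from plant import env
from h import *
import cv2
s=env.get_state();p=np.load("rig.npy");go(s,rig2w(p,[-.002,.035,.1])[0],p[2]+np.pi/2)
c=env.camera("scene");cv2.imwrite("pics/s5.png",cv2.resize(c["img"][160:240,190:290,::-1],None,fx=7,fy=7,interpolation=cv2.INTER_CUBIC))
E
```

```text
t 14.275 tcp in rig [[-0.0023  0.0366  0.1803]] F rig [[ 1.  -1.   0.3]] 0.001615578034436854
axes x,y,z cols [[-0.188, -0.0, -0.982], [0.982, -0.0, -0.188], [-0.0, -1.0, 0.0]] jaw yaw 1.76
d cm [-0.16  8.03 -0.03] spin 0.0
```

View pics/s5.png

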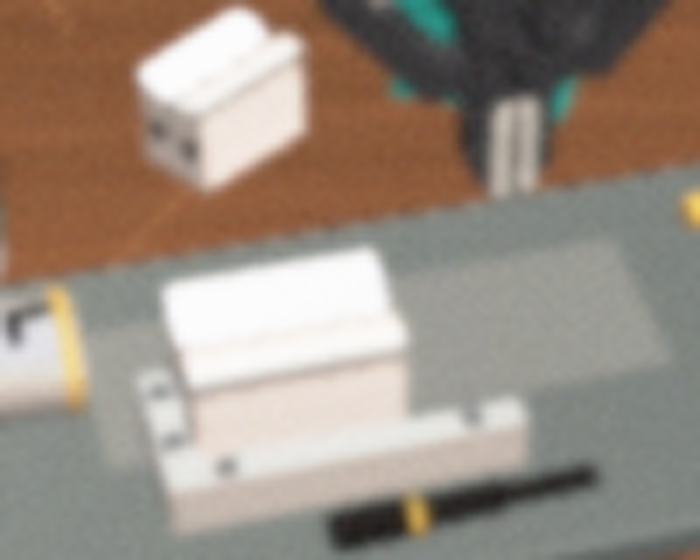

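Emit:
servo_tool(
  increments=[0, 4, 0, 0, 0, 8, 0, 0, 0, 8, 0, 0, -1, 8, 0, 0, -1.6, 8, 0, 0, -2.0, 8, 0, 0, -2.3, 8, 0, 0, -2.6, 8, 0, 0, -2.6, 8, 0, 0],
)

```text
time_s: 15.45
tcp_pos: [0.5509, -0.0287, 0.1005]
tool_rot: [-0.451, 0.451, 0.545, -0.545]
ft_force: [-1.3, 9.9, 4.8]
gripper_width: -0.003
```

```bash
python3 st.py
```

```text
t 15.45 tcp in rig [[-0.002   0.0113  0.1005]] F rig [[ 0.6 10.   4.8]] -0.0032958398228992705
```

Emit:
servo_tool(
  increments=[-0.15, 0, 0, 0, -0.3, 0, 0, 0, -0.3, 0, 0, 0],
)

```text
time_s: 15.82
tcp_pos: [0.5509, -0.0301, 0.1007]
tool_rot: [-0.452, 0.45, 0.545, -0.545]
ft_force: [-4.7, 30.1, 13.6]
gripper_width: -0.005
```

```bash
python3 st.py
```

```text
t 15.825 tcp in rig [[-0.0023  0.0099  0.1007]] F rig [[ 1.  30.5 13.6]] -0.0048590765859883225
```

Emit:
servo_tool(
  increments=[1, 0, 0, 0, 3, 0, 0, 0, 3, -5, 0, 0, 5, -10, 0, 0, 11, -10, 1, 0, 17, -10, 2, 0, 23, -10, 3.1, 0, 29, -10, 3.1, 0, 29, -10, 3.1, 0, 29, -10, 3.1, 0],
  hand=0.45,
)

```text
time_s: 17.08
tcp_pos: [0.4667, 0.247, 0.2003]
tool_rot: [0.45, -0.45, -0.545, 0.545]
ft_force: [0.5, -0.2, -0.2]
gripper_width: 0.449
```

```bash
python3 st.py; python3 - <<'E'
from plant import env
from h import *
import cv2
s=env.get_state();p=np.load("rig.npy");go(s,rig2w(p,[-.033,.299,.1274])[0],p[2]+np.pi/2)
for n in("scene","top"):
    c=env.camera(n);pickle.dump(c,open(n+"6.pkl","wb"))
    a=(slice(160,240),slice(190,290)) if n=="scene" else (slice(175,255),slice(220,340))
    cv2.imwrite(f"pics/{n}6.png",cv2.resize(c["img"][a][:,:,::-1],None,fx=6.6,fy=6.6,interpolation=cv2.INTER_CUBIC))
    if n=="top":cv2.imwrite(f"pics/{n}6h.png",cv2.resize(c["img"][185:285,110:230][:,:,::-1],None,fx=6,fy=6,interpolation=cv2.INTER_CUBIC))
E
```

```text
t 17.075 tcp in rig [[-0.033   0.2979  0.2003]] F rig [[ 0.4 -0.3 -0.2]] 0.4487640445087321
axes x,y,z cols [[-0.188, -0.0, -0.982], [0.982, -0.0, -0.188], [-0.0, -1.0, 0.0]] jaw yaw 1.76
d cm [0.11 7.29 0.  ] spin 0.001
```

View pics/scene6.png

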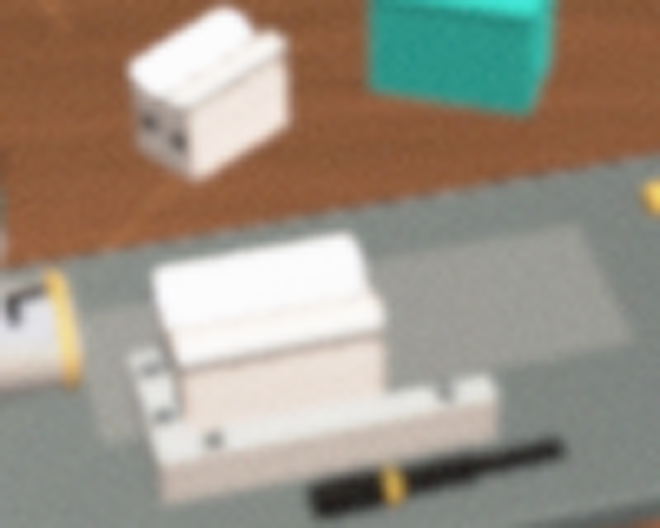

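View pics/top6.png

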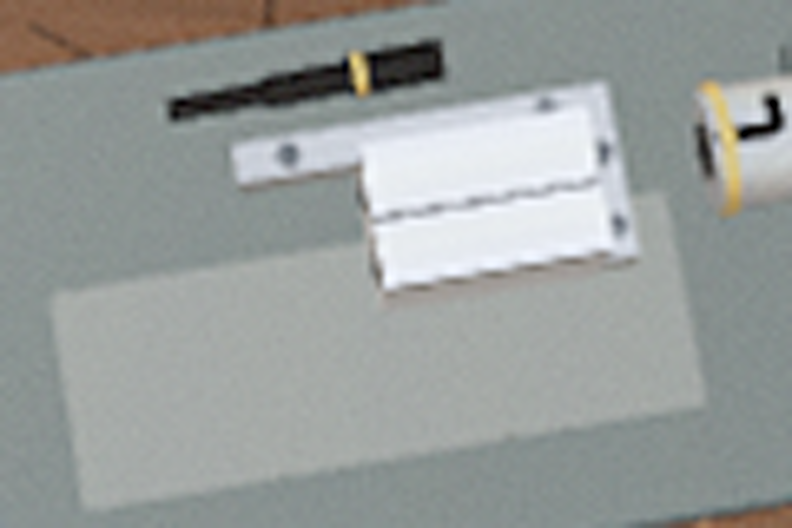

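View pics/top6h.png

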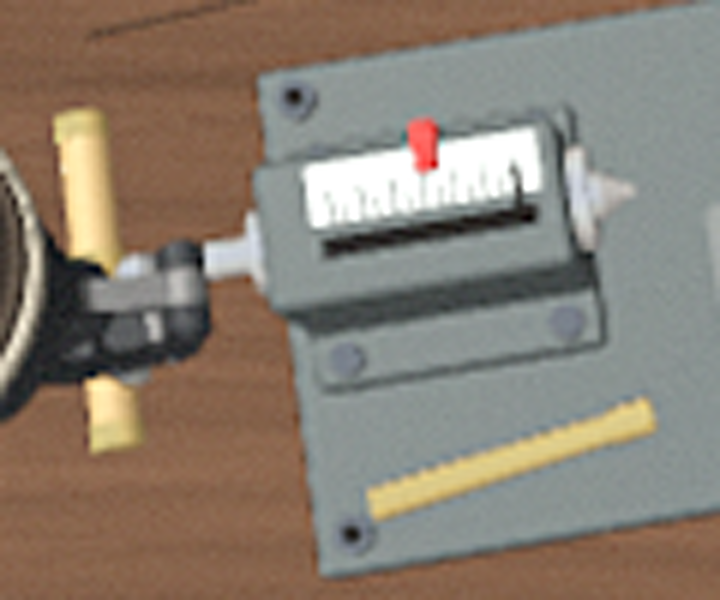

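```bash
python3 - <<'E'
from h import *
import cv2
c=pickle.load(open("top6.pkl","rb"));p=np.load("rig.npy")
B=np.array([[.022,.035,.072],[.022,-.035,.072],[-.022,-.035,.072],[-.022,.035,.072]])
u=proj(c,rig2w(p,B+[0,-.038,0]));print(u.round(1).tolist())
im=c["img"][180:230,265:325].astype(float)
g=np.clip((im-150)/(255-150),0,1)*255
f=12;im=cv2.resize(g.astype(np.uint8)[:,:,::-1],None,fx=f,fy=f,interpolation=cv2.INTER_CUBIC)
for a in u: cv2.circle(im,(int((a[0]-265+.5)*f),int((a[1]-180+.5)*f)),3,(0,0,255),1)
cv2.imwrite("pics/t6z.png",im)
E
```

```text
[[274.0, 196.1], [308.2, 190.5], [312.3, 211.7], [277.8, 217.4]]
```

View pics/t6z.png

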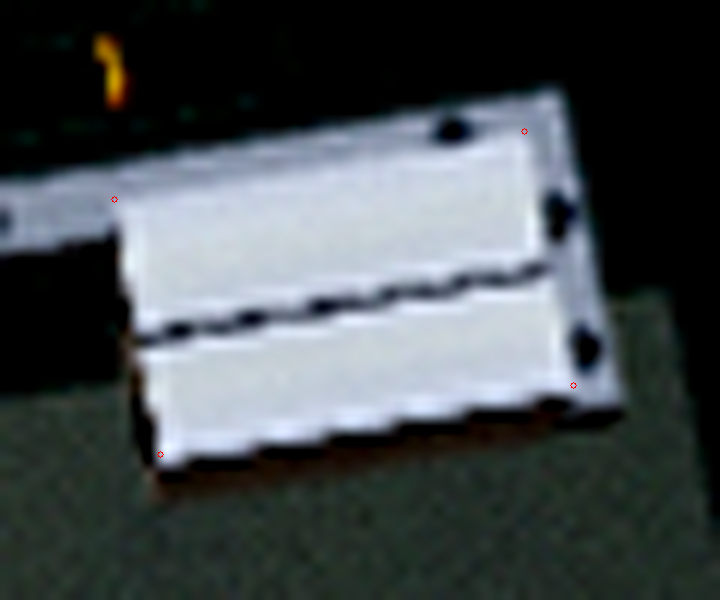

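```bash
python3 - <<'E'
from h import *
c=pickle.load(open("top6.pkl","rb"));p=np.load("rig.npy")
im=c["img"].astype(float).mean(2)
import cv2
# local bias: vertical edge profiles along columns vs predicted edges
def edges(u,v0,v1):
    v=np.arange(v0,v1);pr=cv2.GaussianBlur(im,(3,1),0)[v0:v1,u];d=np.diff(pr);return [(round(float(v[i]+.5),1),round(float(d[i]),0)) for i in np.argsort(-abs(d))[:6]]
def predv(x,z,u):
    q=proj(c,rig2w(p,[[x,-.09,z],[x,.05,z]]));return np.interp(u,*(q[np.argsort(q[:,0])].T))
for u in(282,286,290,294,298):
    pr=im[180:225,u].round().astype(int)
    print(u,"outer fence",predv(.034,.036,u).round(1),"block far",predv(.022,.072,u).round(1),"groove",predv(0,.062,u).round(1),"near",predv(-.022,.072,u).round(1),"nearbase",predv(-.022,.016,u).round(1));print(pr.tolist())
c0=pickle.load(open("top0.pkl","rb"))["img"].astype(float).mean(2)
for u in(265,280,295):print(u,"outer",predv(.034,.036,u).round(1),"inner",predv(.022,.036,u).round(1),"bed far",predv(.075,.016,u).round(1),"near",predv(-.105,.016,u).round(1),c0[165:205,u].round().astype(int).tolist(),c0[235:265,u].round().astype(int).tolist())
E
```

```text
282 outer fence 192.5 block far 194.8 groove 206.6 near 216.7 nearbase 220.9
[147, 132, 13, 38, 44, 48, 27, 43, 121, 148, 139, 139, 184, 218, 212, 223, 238, 237, 238, 239, 238, 237, 236, 234, 235, 243, 214, 183, 243, 235, 234, 235, 236, 235, 236, 236, 244, 225, 134, 153, 156, 163, 168, 167, 168]
286 outer fence 191.9 block far 194.1 groove 205.9 near 216.0 nearbase 220.2
[131, 75, 56, 28, 30, 25, 36, 108, 149, 141, 135, 175, 214, 212, 220, 237, 237, 237, 239, 238, 236, 236, 234, 235, 240, 220, 160, 211, 240, 235, 235, 237, 235, 235, 236, 239, 226, 172, 153, 156, 162, 165, 163, 170, 165]
290 outer fence 191.2 block far 193.5 groove 205.2 near 215.4 nearbase 219.5
[141, 145, 144, 142, 142, 140, 143, 143, 140, 138, 154, 199, 212, 215, 230, 239, 238, 238, 236, 238, 236, 234, 235, 237, 234, 199, 195, 242, 236, 234, 236, 235, 234, 236, 238, 239, 216, 137, 153, 159, 164, 168, 168, 166, 169]
294 outer fence 190.6 block far 192.8 groove 204.6 near 214.7 nearbase 218.9
[142, 142, 142, 144, 141, 141, 141, 140, 140, 141, 185, 212, 213, 227, 238, 237, 239, 240, 237, 236, 234, 234, 234, 240, 212, 
[... 875 characters left out ...]
00, 99, 88, 89, 92, 117, 143, 141, 140, 144, 133, 52, 21, 39, 49, 38, 29, 102, 145, 141, 133, 170, 210, 210, 208, 208, 208, 183, 115, 131, 140, 140, 140, 130] [164, 162, 164, 163, 162, 161, 162, 161, 161, 149, 135, 139, 138, 140, 136, 138, 137, 138, 137, 139, 138, 139, 140, 138, 138, 124, 88, 86, 104, 99]
295 outer 190.4 inner 196.1 bed far 173.4 near 258.9 [95, 93, 95, 90, 97, 95, 97, 97, 116, 139, 142, 138, 137, 140, 138, 139, 137, 143, 138, 141, 140, 137, 142, 136, 147, 192, 213, 208, 207, 213, 202, 156, 125, 136, 138, 143, 136, 136, 136, 136] [164, 165, 160, 163, 165, 167, 158, 137, 137, 137, 137, 135, 140, 138, 139, 138, 138, 138, 139, 137, 138, 141, 136, 102, 80, 102, 98, 103, 96, 102]
```

The V-rest looks square and within about 1.5 mm of the fence, but maybe not quite flush. There is plenty of time, so I'll give it one more low, gentle push.

Emit:
servo_tool(
  increments=[-6, 0, 1, 0, -12, 0, 2.7, 0, -18, 0, 2.7, 0, -24, 0, 2.7, 0, -30, 0, 2.7, 0, -33.6, 0, 2.7, 0, -33.6, 0, 2.7, 0, -33.6, 5, 2.7, 0, -33.6, 10.3, 2.7, 0, -33.6, 10.3, 2.7, 0, -33.6, 10.3, 1.5, 0, -33.6, 10.3, 0.5, 0, -33.6, 10.3, 0, 0, -33.6, 10.3, -0.2, 0, -33.6, 10.3, -0.2, 0],
  hand=0.3,
)

```text
time_s: 19.05
tcp_pos: [0.5312, -0.0826, 0.0981]
tool_rot: [0.451, -0.45, -0.545, 0.545]
ft_force: [-7.8, -1.9, 4.6]
gripper_width: 0.304
```

```bash
python3 st.py
```

```text
t 19.05 tcp in rig [[-0.0314 -0.038   0.0981]] F rig [[-8.  -0.4  4.6]] 0.3044732718037972
```

Emit:
servo_tool(
  increments=[0, 0, -0.1, 0, 0, 0, -0.2, 0, 0, 0, -0.2, 0],
)

```text
time_s: 19.42
tcp_pos: [0.5315, -0.0823, 0.0978]
tool_rot: [0.452, -0.449, -0.544, 0.546]
ft_force: [-15.2, -5.4, 7.8]
gripper_width: 0.301
```

```bash
python3 st.py
```

```text
t 19.425 tcp in rig [[-0.0311 -0.0376  0.0978]] F rig [[-15.9  -2.5   7.8]] 0.30053280881051914
```

Emit:
servo_tool(
  increments=[0, 0, 0.2, 0, 0, 0, 0.5, 0, 0, 0, 1.5, 0, 0, 0, 2.5, 0, 0, -5, 2.5, 0, 0, -10.3, 2.5, 0, 6, -10.3, 1.5, 0, 12, -10.3, 0.4, 0, 18, -10.3, 0.4, 0, 24, -10.3, 0.4, 0, 30, -10.3, 0.4, 0, 33.7, -10.3, 0.4, 0, 33.7, -10.3, 0.4, 0, 33.7, -10.3, 0.4, 0],
  hand=0.45,
)

```text
time_s: 21.18
tcp_pos: [0.4666, 0.2474, 0.2003]
tool_rot: [0.451, -0.451, -0.545, 0.545]
ft_force: [0.5, -0.4, -0.2]
gripper_width: 0.451
```

```bash
python3 st.py; python3 - <<'E'
from plant import env
from h import *
import cv2
s=env.get_state();p=np.load("rig.npy");go(s,rig2w(p,[-.033,.2995,.1274])[0],p[2]+np.pi/2)
c=env.camera("top");pickle.dump(c,open("top7.pkl","wb"))
im=c["img"].astype(float).mean(2)
def predv(x,z,u):
    q=proj(c,rig2w(p,[[x,-.09,z],[x,.05,z]]));return np.interp(u,*(q[np.argsort(q[:,0])].T))
for u in(282,294):
    print(u,"outer fence",predv(.034,.036,u).round(1),"block far",predv(.022,.072,u).round(1),"groove",predv(0,.062,u).round(1),"near",predv(-.022,.072,u).round(1));print(im[180:225,u].round().astype(int).tolist())
g=np.clip((c["img"][180:230,265:325].astype(float)-150)/105,0,1)*255
cv2.imwrite("pics/t7z.png",cv2.resize(g.astype(np.uint8)[:,:,::-1],None,fx=12,fy=12,interpolation=cv2.INTER_CUBIC))
E
```

```text
t 21.175 tcp in rig [[-0.033   0.2983  0.2003]] F rig [[ 0.4 -0.5 -0.2]] 0.4514238549316855
axes x,y,z cols [[-0.188, -0.0, -0.982], [0.982, -0.0, -0.188], [-0.0, -1.0, 0.0]] jaw yaw 1.759
d cm [ 0.12  7.29 -0.01] spin -0.0
282 outer fence 192.5 block far 194.8 groove 206.6 near 216.7
[151, 132, 11, 40, 33, 52, 30, 51, 117, 150, 143, 141, 185, 216, 215, 229, 237, 236, 239, 237, 237, 236, 236, 236, 234, 243, 218, 190, 241, 234, 235, 236, 236, 233, 234, 236, 244, 227, 126, 155, 157, 167, 166, 168, 169]
294 outer fence 190.6 block far 192.8 groove 204.6 near 214.7
[142, 143, 140, 144, 143, 143, 140, 143, 139, 141, 186, 215, 215, 228, 238, 237, 238, 239, 237, 236, 234, 235, 235, 244, 218, 190, 243, 236, 236, 237, 235, 232, 235, 235, 243, 226, 129, 155, 160, 162, 167, 166, 168, 165, 165]
```

View pics/t7z.png

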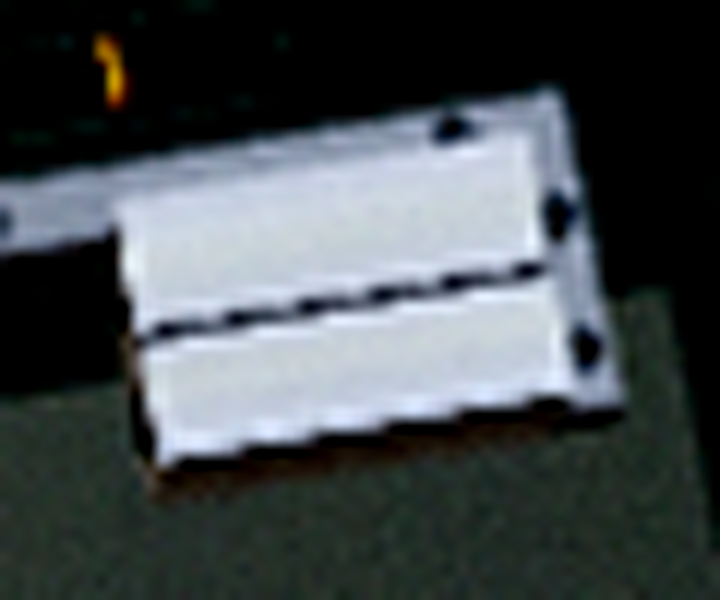

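The picture shows the block seated against both stops, parallel, and unchanged by the second push, so it is at a hard stop. Next is the handle.

Emit:
servo_tool(
  increments=[0.15, 4, 0, 0, 0.15, 7.3, 0, 0, 0.15, 7.3, 0, 0, 0.15, 7.3, 0, 0],
)

```text
time_s: 21.72
tcp_pos: [0.4672, 0.2488, 0.1283]
tool_rot: [-0.451, 0.451, 0.545, -0.544]
ft_force: [0.5, 0.3, 0.5]
gripper_width: 0.449
```

Emit:
servo_tool(
  increments=[0, 0, 0, 0, 0, 0, 0, 0, 0, 0, 0, 0, 0, 0, 0, 0, 0, 0, 0, 0, 0, 0, 0, 0],
  hand=0,
  squeeze=60,
)

```text
time_s: 22.48
tcp_pos: [0.4674, 0.2493, 0.1288]
tool_rot: [-0.45, 0.451, 0.545, -0.544]
ft_force: [0.1, -6.3, 11.6]
gripper_width: 0.165
```

```bash
python3 st.py; python3 - <<'E'
from plant import env
from h import *
import cv2
p=np.load("rig.npy")
c=env.camera("scene");pickle.dump(c,open("scene8.pkl","wb"))
cv2.imwrite("pics/s8.png",cv2.resize(c["img"][140:230,290:400,::-1],None,fx=7,fy=6.6,interpolation=cv2.INTER_CUBIC))
c=env.camera("top");pickle.dump(c,open("top8.pkl","wb"))
cv2.imwrite("pics/t8.png",cv2.resize(c["img"][195:245,150:220,::-1],None,fx=11,fy=11,interpolation=cv2.INTER_CUBIC))
E
```

```text
t 22.475 tcp in rig [[-0.0319  0.3     0.1288]] F rig [[-1.1 -6.2 11.6]] 0.165360778231913
```

View pics/s8.png

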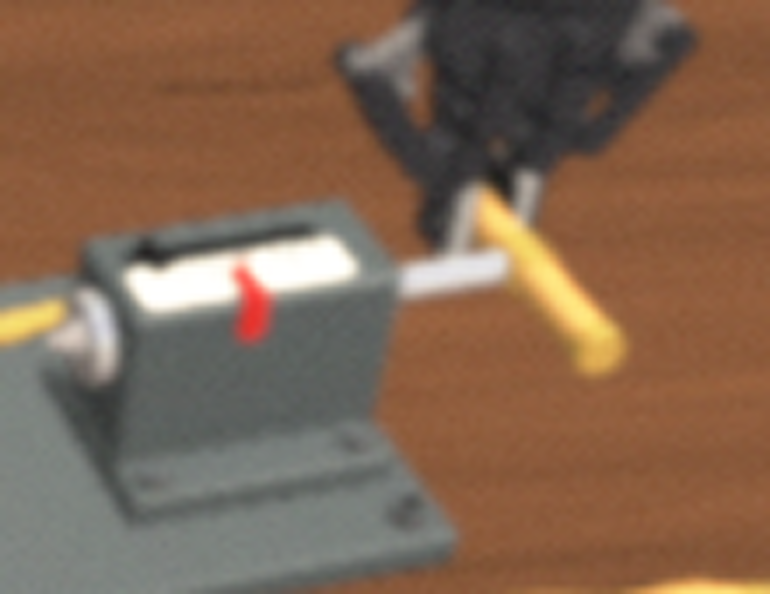

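View pics/t8.png

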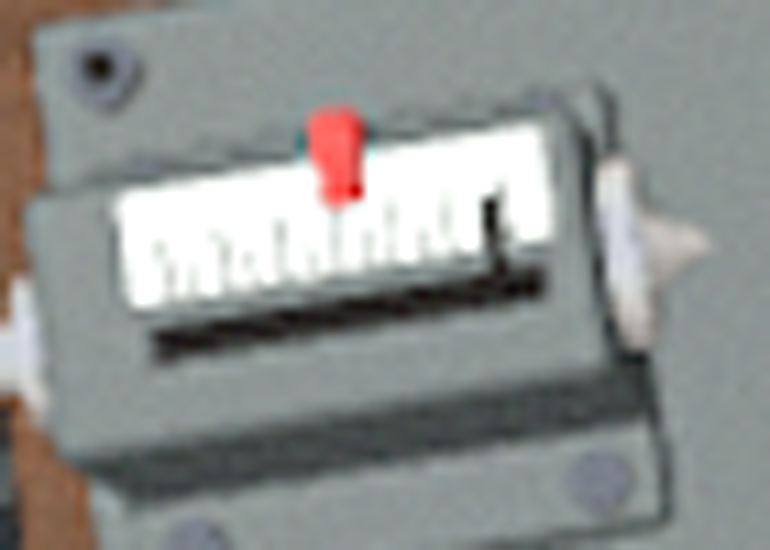

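```bash
python3 - <<'E'
from h import *
p=np.load("rig.npy")
for n in("top0","top8","scene0","scene8"):
    c=pickle.load(open(n+".pkl","rb"));im=c["img"].astype(int)
    red=(im[:,:,0]>170)&(im[:,:,1]<130)&(im[:,:,2]<130)
    sub=np.zeros_like(red); 
    r=(slice(200,218),slice(170,190)) if "top" in n else (slice(170,200),slice(315,335))
    sub[r]=red[r]
    w=np.clip(im[:,:,0]-im[:,:,1],0,None)*0.
    w[r]=np.clip((im[:,:,0]-im[:,:,1])[r]-40,0,None)
    for v in range(r[0].start,r[0].stop):
        if w[v].sum()>100:
            u=(w[v]*np.arange(512)).sum()/w[v].sum();q=w2rig(p,unproj(c,(u,v),.105))[0];print(n,v,round(u,2),"rig x,y",q[:2].round(4),int(w[v].sum()))
    # pointer: dark rows
    if "top" in n:
        for v in range(207,220):
            row=im[v,185:203].mean(1);d=np.clip(200-row,0,None)
            print("  ptr",v,row.round().astype(int).tolist())
E
```

```text
top0 205 179.98 rig x,y [0.0281 0.1816] 329
top0 206 180.0 rig x,y [0.0262 0.1818] 569
top0 207 179.99 rig x,y [0.0242 0.1821] 535
top0 208 179.93 rig x,y [0.0223 0.1825] 528
top0 209 180.07 rig x,y [0.0203 0.1825] 480
top0 210 180.42 rig x,y [0.0182 0.1821] 398
top0 211 180.61 rig x,y [0.0162 0.1819] 394
top0 212 180.69 rig x,y [0.0143 0.1821] 477
  ptr 207 [111, 112, 117, 141, 168, 178, 196, 224, 229, 236, 248, 251, 255, 247, 179, 143, 130, 81]
  ptr 208 [197, 222, 229, 235, 248, 251, 255, 255, 255, 255, 255, 255, 255, 254, 187, 138, 130, 96]
  ptr 209 [255, 255, 255, 255, 255, 255, 255, 255, 255, 255, 255, 255, 255, 255, 209, 131, 132, 104]
  ptr 210 [255, 255, 255, 255, 255, 255, 255, 255, 255, 255, 255, 255, 255, 255, 222, 132, 139, 107]
  ptr 211 [255, 255, 255, 255, 255, 255, 255, 255, 255, 255, 233, 253, 255, 255, 225, 136, 141, 114]
  ptr 212 [255, 255, 255, 255, 255, 242, 255, 255, 255, 255, 173, 231, 255, 255, 241, 162, 143, 118]
  ptr 213 [233, 253, 255, 255, 255, 234, 253, 255, 255, 230, 120, 175, 255, 255, 248, 177, 139, 123]
  ptr 214 [215, 247, 255, 255, 255, 217, 248
[... 2608 characters left out ...]
.1748] 473
scene0 189 325.6 rig x,y [0.0437 0.1729] 458
scene0 190 325.39 rig x,y [0.0469 0.171 ] 341
scene0 191 325.21 rig x,y [0.05   0.1691] 128
scene8 170 321.01 rig x,y [-0.0256  0.1918] 134
scene8 181 324.1 rig x,y [0.0159 0.1815] 191
scene8 182 324.69 rig x,y [0.0197 0.1813] 259
scene8 183 325.36 rig x,y [0.0235 0.1813] 310
scene8 184 325.93 rig x,y [0.0273 0.181 ] 428
scene8 185 326.12 rig x,y [0.0307 0.18  ] 458
scene8 186 326.09 rig x,y [0.0341 0.1784] 460
scene8 187 325.95 rig x,y [0.0373 0.1766] 475
scene8 188 325.81 rig x,y [0.0406 0.1748] 466
scene8 189 325.59 rig x,y [0.0437 0.1729] 455
scene8 190 325.38 rig x,y [0.0469 0.171 ] 343
scene8 191 325.22 rig x,y [0.05   0.1692] 130
```

Emit:
servo_tool(
  increments=[0.3, 0, 0, 0, 0.6, 0, 0, 0, 0.9, 0, 0, 0, 1.2, 0, 0, 0, 1.5, 0, 0, 0, 1.8, 0, 0, 0, 2.1, 0, 0, 0, 2.3, 0, 0, 0, 2.5, 0, 0, 0, 2.6, 0, 0, 0, 2.6, 0, 0, 0, 2.6, 0, 0, 0],
)

```text
time_s: 24.08
tcp_pos: [0.4625, 0.2745, 0.1288]
tool_rot: [-0.45, 0.451, 0.545, -0.544]
ft_force: [2.3, -11.4, 12.5]
gripper_width: 0.163
```

```bash
cat > look.py <<'E'
from plant import env
from h import *
import cv2,sys
k=sys.argv[1];p=np.load("rig.npy")
c=env.camera("top");pickle.dump(c,open(f"top{k}.pkl","wb"));im=c["img"].astype(int)
cv2.imwrite(f"pics/t{k}.png",cv2.resize(im[195:245,150:220,::-1].astype(np.uint8),None,fx=11,fy=11,interpolation=cv2.INTER_CUBIC))
for v in range(209,220):
    row=im[v,170:203].mean(1);d=np.clip(150-row,0,None)
    u=170+(d*np.arange(33)).sum()/max(d.sum(),1)
    print(v,round(u,2),int(d.sum()),w2rig(p,unproj(c,(u,v),.105))[0,:2].round(4))
c=env.camera("scene")
cv2.imwrite(f"pics/s{k}.png",cv2.resize(c["img"][140:230,290:400,::-1],None,fx=7,fy=6.6,interpolation=cv2.INTER_CUBIC))
E
python3 st.py; python3 look.py 9
```

```text
t 24.075 tcp in rig [[-0.032   0.3257  0.1288]] F rig [[  0.1 -11.7  12.5]] 0.16265856296434267
209 180.56 338 [0.0201 0.1815]
210 193.01 98 [0.0142 0.1581]
211 190.77 90 [0.013  0.1626]
212 186.02 147 [0.0126 0.1719]
213 201.86 24 [0.0056 0.1421]
214 201.74 27 [0.0037 0.1426]
215 190.84 53 [0.0052 0.1636]
216 184.27 124 [0.0054 0.1763]
217 188.51 140 [0.0021 0.1685]
218 193.27 178 [-0.0014  0.1598]
219 193.19 563 [-0.0033  0.1602]
```

View pics/t9.png

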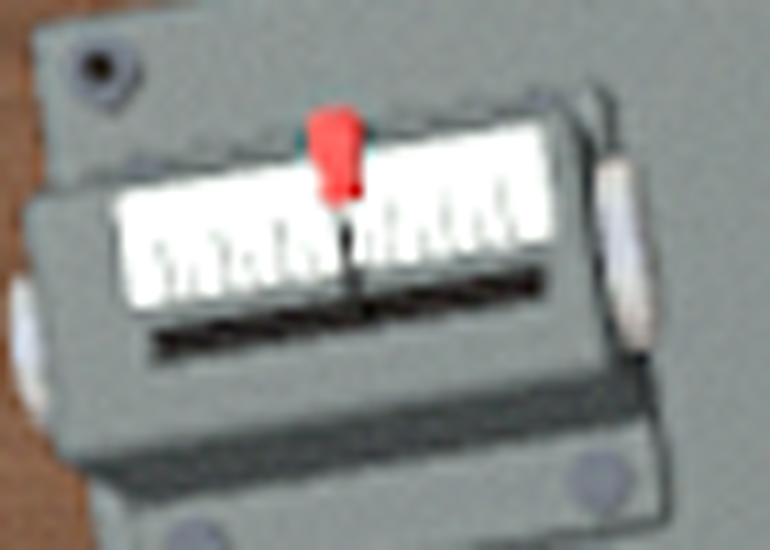

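View pics/s9.png

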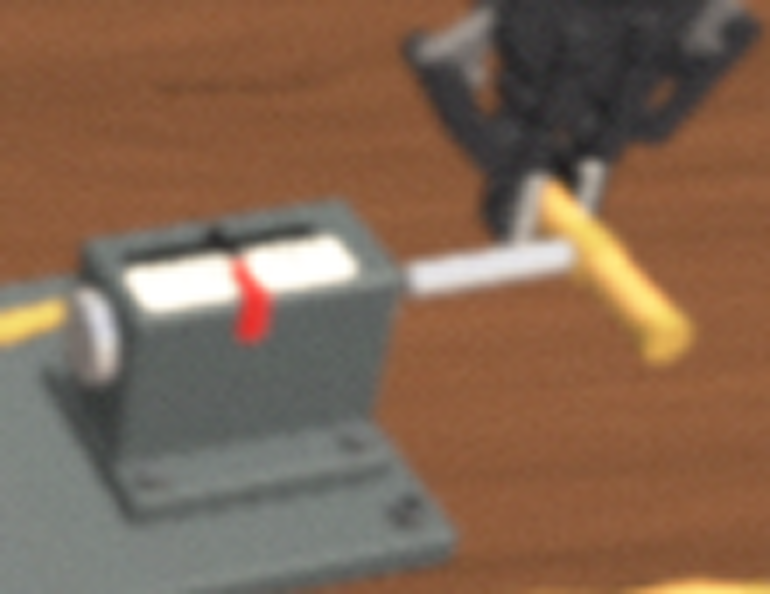

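```bash
python3 - <<'E'
from h import *
c=pickle.load(open("top9.pkl","rb"));c0=pickle.load(open("top0.pkl","rb"));p=np.load("rig.npy")
im=c["img"].astype(float).mean(2);i0=c0["img"].astype(float).mean(2)
for v in range(213,219):
    d=np.clip(i0[v,176:187]-im[v,176:187]-15,0,None)
    if d.sum()>30:
        u=176+(d*np.arange(11)).sum()/d.sum();print(v,round(u,2),d.round().astype(int).tolist(),w2rig(p,unproj(c,(u,v),.105))[0,:2].round(4))
E
```

```text
215 181.0 [0, 0, 0, 0, 0, 114, 0, 0, 0, 0, 0] [0.0084 0.1823]
216 181.02 [0, 0, 0, 0, 0, 189, 3, 0, 0, 0, 0] [0.0064 0.1825]
217 181.0 [0, 0, 0, 0, 0, 169, 0, 0, 0, 0, 0] [0.0045 0.1828]
218 181.0 [0, 0, 0, 0, 0, 120, 0, 0, 0, 0, 0] [0.0026 0.183 ]
```

The pointer is at rig y 0.1825 and the rider at 0.182, so they line up. I'll hold briefly and do a last check.

Emit:
servo_tool(
  increments=[0, 0, 0, 0, 0, 0, 0, 0, 0, 0, 0, 0, 0, 0, 0, 0, 0, 0, 0, 0, 0, 0, 0, 0, 0, 0, 0, 0, 0, 0, 0, 0],
)

```text
time_s: 25.18
tcp_pos: [0.4625, 0.2744, 0.1288]
tool_rot: [-0.45, 0.451, 0.545, -0.544]
ft_force: [1.6, -11.7, 11.7]
gripper_width: 0.163
```

```bash
python3 st.py; python3 - <<'E'
from plant import env
from h import *
import cv2
c=env.camera("top");pickle.dump(c,open("topA.pkl","wb"))
a=c["img"].astype(float).mean(2);b=pickle.load(open("top9.pkl","rb"))["img"].astype(float).mean(2);d=pickle.load(open("top7.pkl","rb"))["img"].astype(float).mean(2)
print("pointer area diff",abs(a-b)[205:222,165:203].max(),"block diff vs 7",abs(a-d)[180:225,265:325].max(),a[216,176:187].round())
cv2.imwrite("pics/tA.png",cv2.resize(c["img"][:,:,::-1],None,fx=1.5,fy=1.5,interpolation=cv2.INTER_CUBIC))
E
```

```text
t 25.175 tcp in rig [[-0.032   0.3257  0.1288]] F rig [[ -0.6 -11.8  11.7]] 0.16326317356195766
pointer area diff 46.333333333333314 block diff vs 7 21.666666666666664 [251. 255. 255. 255. 215.   0. 239. 233. 255. 239. 255.]
```

View pics/tA.png

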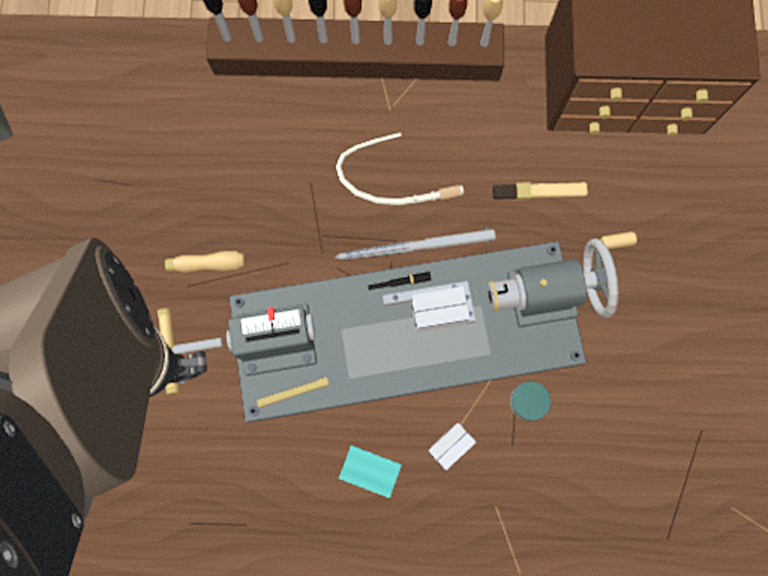

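The last picture shows the V-rest at (442,305) seated against both stops. The pointer is under the red rider at (271,318), and all bystanders are where they started. I'm handing in.

```bash
python3 -c "
from plant import env
print(env.close_job())"
```

```text
the job is handed in; nothing more can be done
None
```

The V-rest is home against both stops. The spring centre is drawn to the red rider, and the gripper is still holding the handle. I handed the job in at about 25 s; no verdict was reported.

- **V-rest:** My first push, gripping the block near its top, tipped it slightly and stopped short of the fence. I let go, and it stood upright. I then pushed it low with the fingertips, against the fence and the end stop, until it would go no further.
    - **Gap to the fence:** The top picture put the block about 1–1.5 mm short of the fence. A second low push did not move it, so I read that as camera error and took it to be flush.
    - **Angle:** It was parallel to the fence within what the picture could show, roughly 0.015 rad.
- **Spring centre:** I gripped the near arm of the T-handle at 60 N and drew it out about 26 mm.
    - **Pointer:** It read 0.1825 m along the rig against 0.182 m for the rider. The check one second later put it on the same pixel column.
    - **Pull:** The wrist showed a steady pull of about 12 N along the draw. It also showed about 12 N upward from the grip, which did not change.
- **Bystanders:** In the last top picture, nothing else on the bench had visibly moved.

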